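# Pack the gap under an overhanging crank arm

## Task

Support the overhanging crank arm for work on its pedal end: lay flat packers one on another on the fixture's bed under the arm, lengthwise, as many as the gap needs, then slide the wedge in on top of them, thin end first, until you feel it bind tight between packers and arm. Finish while still gripping the wedge and keeping it pushed in tight; a packer you do not need may stay on the bench. Leave the other things on the bench alone.

Things in the scene. Friction and masses are not known exactly. Their poses are not given: they have to be found in the camera images.
- jig: fixed crank fixture: base plate 110 x 280 x 12 mm (y -65 to 215 mm) carrying a steel bed 30 mm wide, top at z = 30 mm, from y = -60 to 60 mm, where a stop lip 18 mm high stands on it. Post at y = 165 mm, top at z = 107 mm. Origin on the bench plane right below the crank's free end; +y runs along bed and crank to the post
- crank: fixed, rigid aluminium crank arm held level above the bed, axes parallel to the fixture's. Origin: middle of the lower edge of its square free end (30 mm wide, 16 mm thick); runs along +y (24 mm wide) to a chainring of 58 mm radius round the post. Flat underside at its z = 0; its height varies, the gap from bed to underside is 23 to 36.5 mm
- packer0: one of three identical flat aluminium packers, 40 x 120 x 10 mm (x, y, z), 0.13 kg, lying loose on the bench; origin at the centre of its underside, y along its length
- packer1: one of three identical flat aluminium packers, 40 x 120 x 10 mm (x, y, z), 0.13 kg, lying loose on the bench; origin at the centre of its underside, y along its length
- packer2: one of three identical flat aluminium packers, 40 x 120 x 10 mm (x, y, z), 0.13 kg, lying loose on the bench; origin at the centre of its underside, y along its length
- wedge: wooden wedge 34 mm wide (x), 92 mm long, about 0.12 kg, on its flat underside. Origin: centre of the underside. Thin tip at y = +46 mm (within 0.3 rad of world +y at the start); top face rises from 4 mm there to 22.5 mm at y = -20 mm (0.28 mm per mm); behind, y = -20 to -46 mm, an upright grip block 34 mm wide, 26 mm long, 60 mm high
- can: plain metal aerosol can 52 mm wide, 150 mm tall; bystander, leave alone
- jar: white plastic jar 64 mm wide, 65 mm tall; bystander, leave alone
- screwdriver: screwdriver lying flat; bystander, leave alone
- pedal: bicycle pedal with two black side bars, 90 by 80 mm, 22 mm high; bystander, leave alone
- tray: grey tray of bolts, 120 by 160 by 35 mm; bystander, leave alone
- bearing: steel bearing ring, 38 mm across, 10 mm high; bystander, leave alone
Not all that is in view belongs to the job. Leave any blue or orange look-alike of the packer2 alone. What is shaped like the packer0 but green is not meant.

How it is judged:
By the outcome, as a careful person would: the job done as asked, in the order asked, and still so for the second after the job is handed in, while the arm keeps its last pose, push and grip.
It also fails if it takes over 58 s, if anything falls off the work surface, if the arm or the gripper's body presses on something with over 40 N, if the wrist force passes 120 N, or if a joint passes its speed limit or range.

## Robot

A 6-joint arm with a two-finger parallel gripper is mounted at the origin on the work surface. World frame = base frame: x ahead of the robot, y to its left, z up, the work surface at z = 0. Lengths are in m, angles in rad, forces in N, time in s.
With the tool pointing down it reaches from about 0.3 to 0.875 m from the base axis. Payload 6.4 kg.
Tool frame: the origin (TCP) lies midway between the tips of the shut fingers; the grasp point (between the pads) lies 19 mm behind it (grasp_offset is the distance from the TCP to the grasp point, in m); z points along the fingers, y is the line along which they close (so a half turn about z gives the same grasp; the last joint's range is limited). The gripper opens to 85 mm and grips with 20 to 120 N. Pads are 22 mm wide; open, the fingers measure 114 mm over their backs; the gripper's body (76 mm by 85 mm) begins 54 mm behind the grasp point. The pads swing forward as they close: fully open they stand 13 mm farther back than shut.
Start: joints at [0.998, 0.181, 1.607, -0, 1.354, -0.206], TCP at [0.206, 0.537, 0.231] pointing down, gripper open.
Joint ranges: [-2.99, 2.99], [-0.89, 2.07], [0.3, 2.58], [-1.14, 4.28], [0, 2.63], [-3.12, 3.12]. Speed limits (rad/s): [2.57, 2.57, 3.01, 3.14, 3.14, 3.14].

## Interface

Orientations are given as a unit quaternion [w, x, y, z].
In Python, from bench import * gives the robot as it stands. The module is installed in compiled form; this text tells all that it offers.
- The arm moves only by the tool servo_tool, never from a script. Its argument "commands" is text: rows parted by semicolons, each of 7 numbers parted by spaces: the turn, a rotation vector about the tool's x, y, z in rad, then the shift along the tool's x, y, z in mm, then the opening, from 0 (shut) to 1 (fully open). In form: wx wy wz dx dy dz claw; .... A call has 1 to 5 rows; each row shifts and turns the commanded pose from where the row before left it, along the tool's axes as they then stand; what a row does not reach is not made up. A row lasts 1/8 s, in which the tool goes at most 62.5 mm and 10.7 degrees, less where a joint would pass 70% of its speed; a pose out of reach is approached as far as the arm can. A call with a gripper value outside its range is refused whole. The fingers move at their own pace and stop on an object; the grip force is fixed at half the most. Time passes only in rows, so rows that do not move let the fingers close. It gives the time, the measured TCP pose, the force, the opening and the grip force at its end, in the units of the state.
- get_obs(): the state, without advancing time (a new reading comes with each control period).
- camera(name): name is "side" or "top" or "wrist"; returns the picture (384x512x3 uint8, blue, green, red); there is no depth.
- calibration(name): a dict with "fx", "fy", "cx", "cy" (pixels), "R" (3x3) and "t" (3): a world point X has camera coordinates R X + t. Camera axes: x right, y down, z forward; pixel columns grow to the right and rows downward; lengths in m; the calibration is good to about 2 mm. The wrist camera is an equidistant fisheye: a pixel r from the principal point sees the ray r / f radians off the axis. A picture is of the moment at which its call begins: read the wrist's pose just before it. calibration takes no time and is no camera call; for the wrist camera it gives the pose at the moment of the call.
- hand_in(): hands the job in; it is judged then, once.
The state is a dict: "time_s": time; "q": joint angles; "dq": joint speeds; "joint_efforts": joint torques, N m; "eef_pos": TCP position; "eef_rot": TCP orientation; "wrist_force": force on the tool from outside, world axes, zero at the start; "torque": the same for the moment, N m; "opening": opening from 0.0 (shut) to 1.0 (fully open); "grasp_force": force on a finger pad.
Only numpy, scipy, OpenCV 4.12 (cv2) and the standard library are available. Lean on these libraries where they do the work, as an engineer would, in place of code of your own. Each camera call takes 0.05 s, during which the arm holds its last target. There are 200 camera calls.

## Working session

There is one attempt and no reset: what is moved stays moved. The work goes in short steps, Python scripts to look and compute and a tool call to move; the robot and the scene stay as the last step left them, time stands still between calls to the robot, and variables do not carry over. Pictures are saved under pics/ and viewed, at most 10 in all, crops included, and the job is handed in when it is done.

Besides the shell and the picture viewer there is one more tool, called after "Call:" as name(argument=value, ...) on one line, values as JSON. servo_tool: Moves the arm, as the interface text tells. Its arguments: {"type":"object","properties":{"commands":{"type":"string"}},"required":["commands"]}

```bash
mkdir -p pics
python3 - <<'E'
from bench import *
import cv2,numpy as np
for n in ("side","top"):
    im=camera(n); cv2.imwrite(f"pics/{n}0.png",im)
    c=calibration(n); print(n,c)
o=get_obs(); print(o)
a=cv2.imread("pics/side0.png");b=cv2.imread("pics/top0.png")
cv2.imwrite("pics/s_up.png",cv2.resize(a,(800,600)));cv2.imwrite("pics/t_up.png",cv2.resize(b,(800,600)))
E
```

```text
side {'fx': 378.23344550184316, 'fy': 378.23344550184316, 'cx': 259.3497301888836, 'cy': 197.536800968974, 'R': array([[-0.98686173, -0.16098233, -0.01373384],
       [-0.10665725,  0.71296098, -0.69304464],
       [ 0.12135963, -0.68247442, -0.72076383]]), 't': array([0.53910157, 0.18045115, 0.85148307])}
top {'fx': 379.1578898970186, 'fy': 379.1578898970186, 'cx': 250.5448277936408, 'cy': 192.55553645675946, 'R': array([[ 0.00288317, -0.99991932,  0.01237099],
       [-0.99163319, -0.00445539, -0.12901073],
       [ 0.12905544, -0.01189553, -0.99156603]]), 't': array([-0.11499117,  0.54168865,  1.05144686])}
{'time_s': 0.1, 'q': array([ 9.97717573e-01,  1.81491713e-01,  1.60787360e+00, -1.97357993e-05,
        1.35378165e+00, -2.06296320e-01]), 'dq': array([ 7.63797568e-05, -2.10052650e-03, -1.93128688e-03,  1.79955281e-04,
       -1.23681713e-03,  2.56950066e-04]), 'joint_efforts': array([ 3.07265154e-04, -4.45874226e+01, -3.52244353e+01, -4.03304412e-04,
        4.07006228e-03, -5.73274761e-07]), 'eef_pos': array([0.20592648, 0.5363502 , 0.23047682]), 'eef_rot': array([-2.86329131e-04,  1.82362813e-01,  9.83231000e-01, -7.22552341e-04]), 'wrist_force': array([-0.42234577,  0.47697227,  0.58402595]), 'torque': array([ 0.01535707, -0.00288959,  0.02945323]), 'grasp_force': 0.0, 'opening': 0.9996955913640924}
```

View pics/t_up.png

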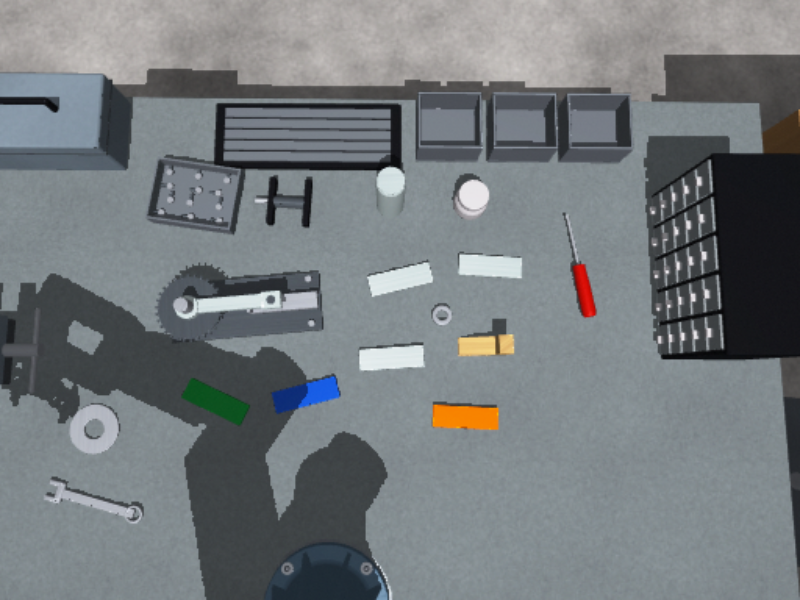

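View pics/s_up.png

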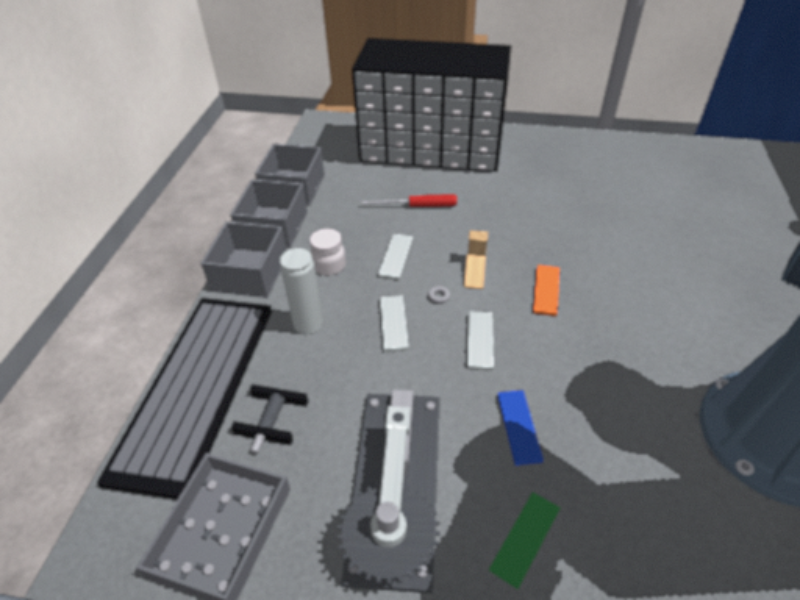

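Top picture (800x600 view):
- **White packers:** (400,278), (490,266) and (392,357).
- **Wedge:** (487,345), block on its right.
- **Jig and crank:** free end about (283,299), bed running out to (320,300).

What could be taken for a packer: green (215,400), blue (306,394) and orange (465,416) are all decoys. The three white or aluminium ones fit the description.

```bash
cat > h.py <<'E'
import numpy as np,cv2
def ray(c,uv,fish=False):
    u,v=(np.asarray(uv,float)-[c['cx'],c['cy']])/[c['fx'],c['fy']]
    if fish:
        r=np.hypot(u,v); s=np.sin(r)/r if r>1e-9 else 1; d=np.array([u*s,v*s,np.cos(r)])
    else: d=np.array([u,v,1.])
    R=np.array(c['R']);t=np.array(c['t']); return -R.T@t,R.T@(d/np.linalg.norm(d))
def plane(c,uv,z,fish=False):
    o,d=ray(c,uv,fish); return o+d*(z-o[2])/d[2]
def tri(r1,r2):
    (a,d),(b,e)=r1,r2; A=np.stack([d,-e],1); s=np.linalg.lstsq(A,b-a,rcond=None)[0]
    p,q=a+d*s[0],b+e*s[1]; return (p+q)/2,np.linalg.norm(p-q)
def proj(c,X,fish=False):
    x=np.array(c['R'])@X+np.array(c['t'])
    if fish:
        r=np.hypot(x[0],x[1]);k=np.arctan2(r,x[2])/r; return c['cx']+c['fx']*k*x[0],c['cy']+c['fy']*k*x[1]
    return c['cx']+c['fx']*x[0]/x[2],c['cy']+c['fy']*x[1]/x[2]
E
python3 - <<'E'
from bench import *
from h import *
cs={n:calibration(n) for n in("side","top")}
np.set_printoptions(precision=4,suppress=True)
ob={}
for n in cs:
    im=cv2.imread(f"pics/{n}0.png");hsv=cv2.cvtColor(im,cv2.COLOR_BGR2HSV)
    for nm,m in(("white",(hsv[...,2]>185)&(hsv[...,1]<50)),("wood",(hsv[...,0]>10)&(hsv[...,0]<26)&(hsv[...,1]>60)&(hsv[...,2]>110))):
        k,_,st,ce=cv2.connectedComponentsWithStats(m.astype(np.uint8))
        L=[]
        for i in range(1,k):
            if not 100<st[i,4]<1500: continue
            if n=="top" and st[i,1]<100: continue
            lab=(_==i).astype(np.uint8)
            cnt=max(cv2.findContours(lab,0,2)[0],key=len)
            box=cv2.boxPoints(cv2.minAreaRect(cnt))
            P=np.array([plane(cs[n],b,.01)[:2] for b in box])
            e=sorted([(np.linalg.norm(P[1]-P[0]),*(P[1]-P[0])),(np.linalg.norm(P[2]-P[1]),*(P[2]-P[1]))])
            L.append(ce[i]); print(n,nm,ce[i]*1.5625,st[i,4],"xy@.01",P.mean(0),"size",e[0][0],e[1][0],"yaw from +y",np.arctan2(-e[1][1]*np.sign(e[1][2]),abs(e[1][2])))
        ob[n,nm]=L
for a in ob["top","white"]:
    for b in ob["side","white"]:
        p,g=tri(ray(cs["top"],a),ray(cs["side"],b))
        if g<.008: print("tri",a*1.5625,b*1.5625,p,g)
big=lambda f,u,v,w,h,s:cv2.resize(cv2.imread(f)[v:v+h,u:u+w],None,fx=s,fy=s,interpolation=cv2.INTER_CUBIC)
A=big("pics/top0.png",95,165,120,60,6);B=big("pics/side0.png",200,240,100,50,6)
B=cv2.copyMakeBorder(B,0,0,0,120,0)
cv2.imwrite("pics/crank0.png",cv2.vconcat([A[:300],B[:290]]))
E
```

```text
side white [325.3125 238.    ] 200 xy@.01 [ 0.7588 -0.326 ] size 0.05628461714409901 0.057902379959603824 yaw from +y 0.2392444977657986
side white [395.4812 254.976 ] 352 xy@.01 [ 0.6133 -0.2975] size 0.04423702346472705 0.1279847357429371 yaw from +y -0.03134789439891104
side white [296.9622 259.2141] 233 xy@.01 [ 0.7952 -0.2511] size 0.05733996700035926 0.0712772660740873 yaw from +y 0.2720273211452867
side white [103.6665 305.2854] 277 xy@.01 [ 1.0961 -0.0895] size 0.0663914709018499 0.0795032941462171 yaw from +y -1.2235848500284208
side white [393.6632 321.7335] 486 xy@.01 [ 0.5869 -0.1276] size 0.04101778149815039 0.11960059878346713 yaw from +y 0.22830031800607473
side white [480.5144 339.5451] 531 xy@.01 [ 0.4388 -0.1119] size 0.04016920872004853 0.11970254287629749 yaw from +y 0.06021119083024513
side white [ 96.0969 337.0082] 251 xy@.01 [ 1.0683 -0.0166] size 0.05539125792616943 0.06850648509349919 yaw from +y -0.7372346772385432
side white [143.5328 366.8783] 187 xy@.01 [0.9691 0.0296] size 0.04902824016853411 0.06655016742835267 yaw from +y -0.03605372842353471
side whit
[... 2232 characters left out ...]
9913054558 0.1198763326316565 yaw from +y -0.04454483445621008
tri [390.0506 181.1868] [296.9622 259.2141] [ 0.7314 -0.1087  0.1459] 0.001179387498360979
tri [472.8042 196.4127] [325.3125 238.    ] [ 0.7337 -0.2611  0.0634] 0.0026808464434444693
tri [489.721  265.4125] [395.4812 254.976 ] [ 0.6146 -0.3006  0.0046] 0.0010972181393816651
tri [399.5231 278.5756] [393.6632 321.7335] [ 0.5879 -0.1285  0.0058] 0.0015740749389758447
tri [228.3031 303.2437] [395.0945 450.4131] [0.5293 0.1684 0.0997] 0.0016713780393096149
tri [299.5146 300.2048] [395.0945 450.4131] [ 0.5541  0.0708 -0.0702] 0.004690750867807947
tri [390.8581 357.3351] [480.5144 339.5451] [ 0.4391 -0.1125  0.0035] 0.001781512224112484
```

View pics/crank0.png

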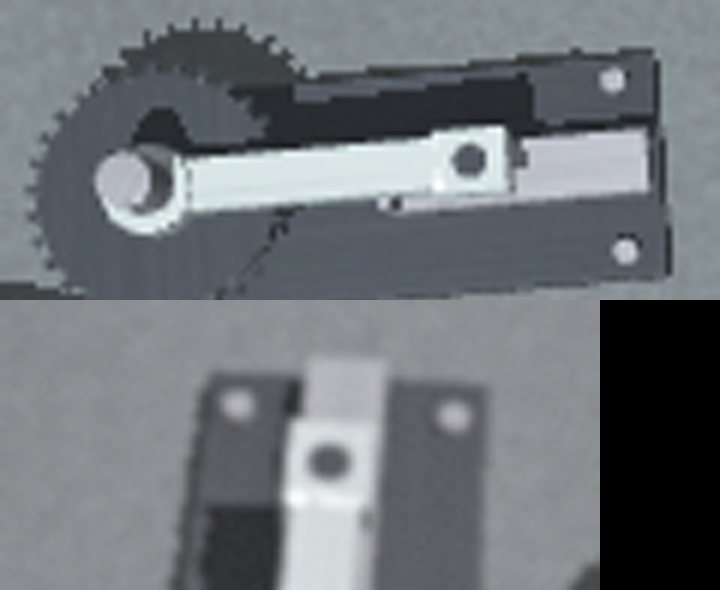

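Run:
```python
from bench import *
from h import *
np.set_printoptions(precision=4,suppress=True)
T,S,W=[calibration(n) for n in("top","side","wrist")]
tp=lambda x,y:np.array([x/6+95,y/6+165])-.4; sp=lambda x,y:np.array([x/6+200,y/6-50+240])-.4
print("crank end top",tri(ray(T,tp(507,160)),ray(S,sp(335,421))))
print("crank hole",tri(ray(T,tp(469,160)),ray(S,sp(330,461))))
print("screws",[tri(ray(T,tp(*a)),ray(S,sp(*b))) for a,b in(((612,79),(238,405)),((626,251),(455,416)))])
print("bed end",tri(ray(T,tp(649,160)),ray(S,sp(346,358))))
print("bed end @.03",plane(T,tp(645,128),.03),plane(T,tp(652,193),.03))
for z in(.07,.075,.08,.085): print(z,plane(T,tp(507,160),z),plane(S,sp(335,421),z))
o=get_obs();print(W); 
R=np.array(W['R']);print("cam pos",-R.T@np.array(W['t']),o['eef_pos'])
```

```text
crank end top (array([0.5399, 0.0849, 0.0732]), np.float64(7.19211584156254e-05))
crank hole (array([0.5392, 0.1022, 0.074 ]), np.float64(0.0010747760341307839))
screws [(array([0.5868, 0.0449, 0.0164]), np.float64(0.0015023606134276814)), (array([0.5029, 0.0365, 0.0154]), np.float64(0.0011220036434149935))]
bed end (array([0.5465, 0.0248, 0.0279]), np.float64(0.0004910844484288033))
bed end @.03 [0.5615 0.0268 0.03  ] [0.53   0.0228 0.03  ]
0.07 [0.5404 0.0854 0.07  ] [0.5403 0.0827 0.07  ]
0.075 [0.5397 0.0845 0.075 ] [0.5396 0.0861 0.075 ]
0.08 [0.539  0.0837 0.08  ] [0.5389 0.0895 0.08  ]
0.085 [0.5384 0.0828 0.085 ] [0.5383 0.0929 0.085 ]
{'fx': 297.3186396354542, 'fy': 297.3186396354542, 'cx': 258.9042943684884, 'cy': 190.254054550067, 'R': array([[ 0.3584,  0.9336, -0.0013],
       [ 0.8937, -0.3427,  0.2897],
       [ 0.27  , -0.105 , -0.9571]]), 't': array([-0.5742, -0.0377,  0.3788])}
cam pos [0.1373 0.5629 0.3727] [0.2059 0.5364 0.2305]
```

Call:
servo_tool(commands="0 0 0 -39 -42 0 1;0 0 0 -39 -42 0 1;0 0 0 -39 -42 0 1;0 0 0 -39 -42 0 1;0 0 0 -39 -42 0 1")

```text
time_s: 0.72
eef_pos: [0.3131, 0.2691, 0.2311]
eef_rot: [0.0, 0.182, 0.983, -0.0]
wrist_force: [1.3, 0.3, 0.3]
opening: 1.002
grasp_force: 0.0
```

Call:
servo_tool(commands="0 0 0 -39 -42 10 1;0 0 0 -39 -42 10 1;0 0 0 -39 -42 10 1;0 0 0 -39 -42 10 1;0 0 0 0 0 0 1")

```text
time_s: 1.35
eef_pos: [0.3988, 0.0547, 0.1905]
eef_rot: [-0.001, 0.186, 0.983, -0.0]
wrist_force: [-0.0, 0.7, 0.1]
opening: 1.003
grasp_force: 0.0
```

```bash
cat > look.py <<'E'
import sys,pickle
from bench import *
from h import *
n=sys.argv[1]
c=calibration("wrist");im=camera("wrist");o=get_obs()
cv2.imwrite(f"pics/{n}.png",im);pickle.dump((c,o),open(f"pics/{n}.pkl","wb"))
print(o['time_s'],o['eef_pos'].round(4),o['q'].round(3),o['opening'])
E
python3 look.py w1
python3 - <<'E'
import cv2
cv2.imwrite("pics/w1u.png",cv2.resize(cv2.imread("pics/w1.png"),(800,600),interpolation=cv2.INTER_CUBIC))
E
```

```text
1.4 [0.3982 0.0566 0.1907] [-0.156 -0.186  2.058  0.     1.271 -1.356] 0.9988167914463049
```

View pics/w1u.png

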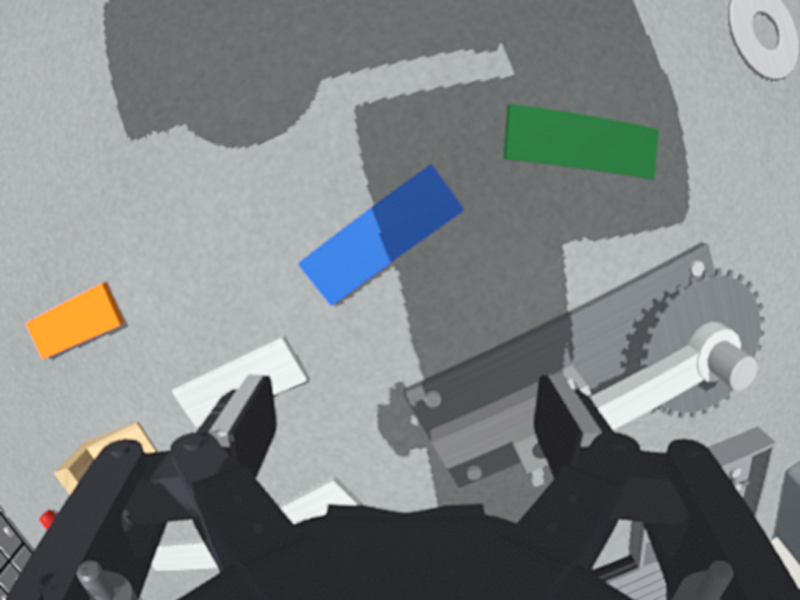

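Wrist picture: packer C is at (240,385), the crank end at about (535,455) partly behind a finger, and the blue and green decoys are in the upper middle. The gap is about 27.5 to 29 mm, so one packer, then check by feel. Going above packer C's -y end.

Call:
servo_tool(commands="0 0 0 -29 -45 0 1;0 0 0 -29 -45 0 1;0 0 0 -29 -45 0 1;0 0 0 -29 -45 0 1;0 0 0.161 0 0 10 1")

```text
time_s: 2.02
eef_pos: [0.4434, -0.1535, 0.1822]
eef_rot: [0.001, 0.263, 0.965, -0.001]
wrist_force: [-0.2, 1.6, -0.1]
opening: 0.996
grasp_force: 0.0
```

Call:
servo_tool(commands="0 0 0.161 0 0 10 0.8;0 0 0.161 0 0 10 0.8;0 0 0.161 0 0 10 0.8;0 0 0.161 0 0 10 0.8;0 0 0.161 0 0 10 0.8")

```text
time_s: 2.65
eef_pos: [0.4423, -0.1495, 0.131]
eef_rot: [-0.0, 0.619, 0.785, 0.0]
wrist_force: [0.4, -0.9, 0.3]
opening: 0.797
grasp_force: 0.0
```

Call:
servo_tool(commands="0 0 0.161 0 0 10 0.8;0 0 0 0 0 0 0.8")

```text
time_s: 2.9
eef_pos: [0.4417, -0.1495, 0.1207]
eef_rot: [-0.001, 0.678, 0.735, -0.0]
wrist_force: [0.7, 0.2, -0.5]
opening: 0.803
grasp_force: 0.0
```

```bash
python3 look.py w2
cat > wh.py <<'E'
# white/wood blobs seen by wrist camera, on plane z
import sys,pickle
from h import *
np.set_printoptions(precision=4,suppress=True)
n,z=sys.argv[1],float(sys.argv[2]); c,o=pickle.load(open(f"pics/{n}.pkl","rb"))
im=cv2.imread(f"pics/{n}.png");hsv=cv2.cvtColor(im,cv2.COLOR_BGR2HSV)
for nm,m in(("white",(hsv[...,2]>175)&(hsv[...,1]<40)),("wood",(hsv[...,0]>10)&(hsv[...,0]<28)&(hsv[...,1]>60)&(hsv[...,2]>90))):
    k,l,st,ce=cv2.connectedComponentsWithStats(m.astype(np.uint8))
    for i in range(1,k):
        if st[i,4]<500: continue
        cnt=max(cv2.findContours((l==i).astype(np.uint8),0,2)[0],key=len)[:,0]
        P=np.array([plane(c,p,z,True)[:2] for p in cnt],np.float32)
        (a,s,_)=cv2.minAreaRect(P);B=cv2.boxPoints((a,s,_));e=max(B[1]-B[0],B[2]-B[1],key=np.linalg.norm)
        print(nm,st[i],"ctr",np.array(a),"size",np.array(s),"yaw",np.arctan2(-e[0]*np.sign(e[1]),abs(e[1])))
print("tool x ang",np.degrees(2*np.arctan2(o['eef_rot'][2],o['eef_rot'][1])))
E
python3 wh.py w2 .01;python3 - <<'E'
import cv2
cv2.imwrite("pics/w2u.png",cv2.resize(cv2.imread("pics/w2.png"),(640,480),interpolation=cv2.INTER_CUBIC))
E
```

```text
2.95 [ 0.4421 -0.15    0.1212] [-0.582  0.075  1.968  0.     1.099 -0.665] 0.7981402078510763
white [ 238   77   48  136 6288] ctr [ 0.4408 -0.113 ] size [0.0399 0.1198] yaw 0.073557675
white [482 293  30  37 697] ctr [ 0.8154 -0.3164] size [0.06   0.0714] yaw 0.6157608
white [364 326  31  27 588] ctr [ 0.613  -0.3354] size [0.0485 0.0403] yaw -0.028033962
wood [ 129  214   40   68 1841] ctr [ 0.3355 -0.2266] size [0.082  0.0418] yaw -0.059729468
wood [ 253  269   37   60 1908] ctr [ 0.4644 -0.2732] size [0.0361 0.081 ] yaw 0.037973527
tool x ang 94.7152325955185
```

View pics/w2u.png

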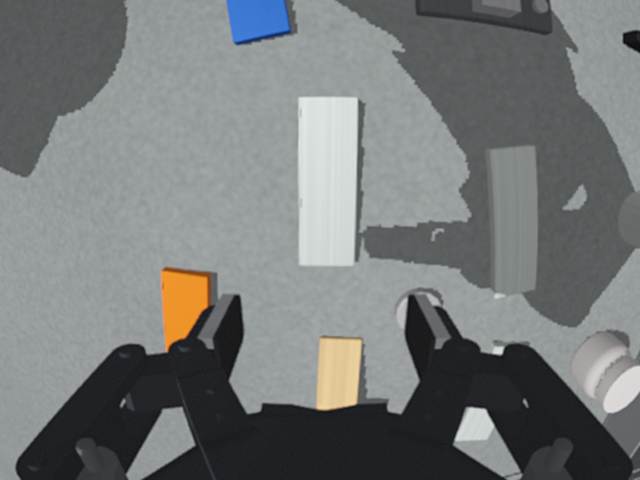

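Call:
servo_tool(commands="0 0 0 -3 1 40 0.6;0 0 0 0 0 40 0.6;0 0 0 0 0 25 0.6;0 0 0 0 0 10 0.6;0 0 0 0 0 3 0.6")

```text
time_s: 3.58
eef_pos: [0.4437, -0.1544, 0.0036]
eef_rot: [0.0, 0.679, 0.734, 0.0]
wrist_force: [0.2, 0.7, -0.1]
opening: 0.6
grasp_force: 0.0
```

Call:
servo_tool(commands="0 0 0 0 0 2 0.6;0 0 0 0 0 1 0.6;0 0 0 0 0 0 0.6")

```text
time_s: 3.95
eef_pos: [0.4436, -0.1547, 0.0008]
eef_rot: [0.001, 0.679, 0.734, 0.0]
wrist_force: [-0.4, -0.2, -0.2]
opening: 0.599
grasp_force: 0.0
```

```bash
python3 look.py w3;python3 - <<'E'
import cv2
cv2.imwrite("pics/w3u.png",cv2.resize(cv2.imread("pics/w3.png")[150:384,130:400],(675,585),interpolation=cv2.INTER_CUBIC))
E
```

```text
4.0 [ 0.4435 -0.1547  0.0007] [-0.589  0.31   2.004  0.     0.827 -0.666] 0.5981549266862114
```

View pics/w3u.png

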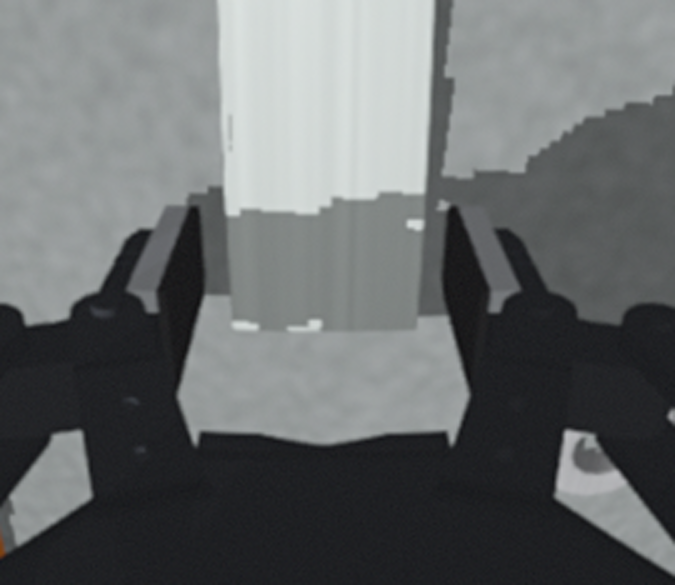

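Packer C sits centred between the pads, its end at about (325,325) in the crop. Lowering a touch, closing and lifting.

Call:
servo_tool(commands="0 0 0 0 0 2 0.6;0 0 0 0 0 0 0.3;0 0 0 0 0 0 0.3;0 0 0 0 0 0 0.3;0 0 0 0 0 0 0.3")

```text
time_s: 4.62
eef_pos: [0.4436, -0.1547, -0.0011]
eef_rot: [0.0, 0.679, 0.734, 0.0]
wrist_force: [-1.4, 1.4, 7.5]
opening: 0.448
grasp_force: 64.0
```

Call:
servo_tool(commands="0 0 0 0 0 -10 0.3;0 0 0 0 0 -30 0.3;0 0 0 0 0 -40 0.3;0 0 0 0 0 0 0.3")

```text
time_s: 5.12
eef_pos: [0.4455, -0.1559, 0.0815]
eef_rot: [0.003, 0.679, 0.734, 0.001]
wrist_force: [-0.0, 0.3, -0.9]
opening: 0.449
grasp_force: 60.6
```

```bash
python3 look.py w4; python3 wh.py w4 .095
```

```text
5.175 [ 0.4442 -0.1551  0.0797] [-0.589  0.151  1.986 -0.     1.002 -0.666] 0.4456013379280518
white [  215    42    91   196 16599] ctr [ 0.4417 -0.1   ] size [0.0387 0.089 ] yaw 0.06691821
wood [ 106  223   47   63 2165] ctr [ 0.3774 -0.1643] size [0.0408 0.0259] yaw -0.04742687
wood [ 249  285   41   44 1579] ctr [ 0.4534 -0.1878] size [0.0213 0.0314] yaw 0.059986897
tool x ang 94.41318741681131
```

Call:
servo_tool(commands="0 0 0 28.5 29 0 0.3;0 0 0 28.5 29 0 0.3;0 0 0 28.5 29 0 0.3;0 0 0 28.5 29 0 0.3;0 0 -0.013 0 0 0 0.3")

```text
time_s: 5.8
eef_pos: [0.5502, -0.0298, 0.0767]
eef_rot: [-0.001, 0.673, 0.739, -0.0]
wrist_force: [-0.2, -0.4, -1.4]
opening: 0.451
grasp_force: 60.8
```

Call:
servo_tool(commands="0 0 0 0 0 0 0.3;0 0 0 0 0 0 0.3")

```text
time_s: 6.05
eef_pos: [0.549, -0.0326, 0.0776]
eef_rot: [-0.001, 0.675, 0.738, -0.0]
wrist_force: [0.7, -1.1, -1.0]
opening: 0.445
grasp_force: 60.8
```

```bash
python3 look.py w5;python3 - <<'E'
import cv2
im=cv2.imread("pics/w5.png")[0:250,120:420]
cv2.imwrite("pics/w5u.png",cv2.resize(im,None,fx=2.4,fy=2.4,interpolation=cv2.INTER_CUBIC))
E
```

```text
6.1 [ 0.5493 -0.0327  0.0779] [-0.275  0.317  1.782 -0.     1.044 -0.364] 0.4474240199712103
```

View pics/w5u.png

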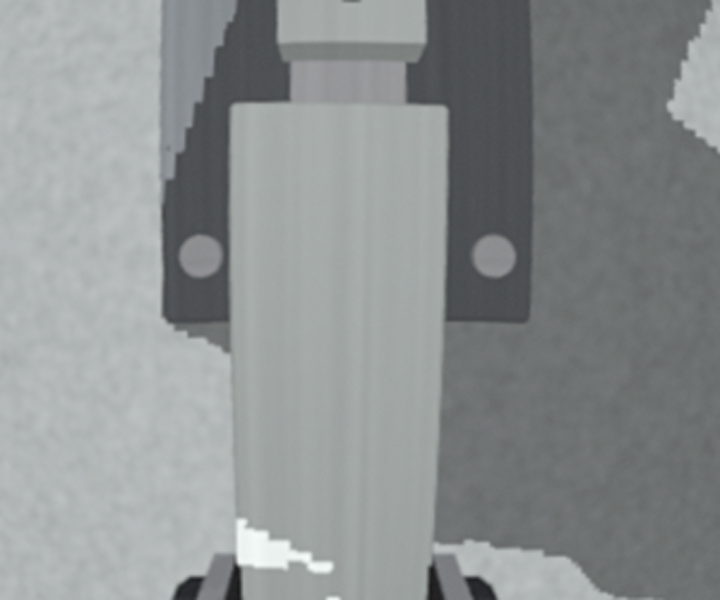

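Packer held over the bed (crop): its front edge is at y≈103, crank-end edges at (278,42) and (426,42), bed edges at x≈290 and 407, screws at (200,256) and (494,256). Working out jig pose and gap from these.

Run:
```python
from h import *; import pickle
from scipy.optimize import brentq
np.set_printoptions(precision=4,suppress=True)
c,o=pickle.load(open("pics/w5.pkl","rb"))
f=lambda x,y:np.array([x/2.4+120,y/2.4])-.3
w=lambda a,b,z:np.linalg.norm(plane(c,f(*a),z,1)-plane(c,f(*b),z,1))
for nm,a,b,W in(("cranktop",(278,42),(426,42),.03),("crankbot",(286,62),(419,62),.03),("bed",(290,80),(407,80),.03),("packtop",(231,104),(447,104),.04)):
    z=brentq(lambda z:w(a,b,z)-W,0,.15); m=(plane(c,f(*a),z,1)+plane(c,f(*b),z,1))/2; print(nm,z,m)
print("at .0735",(plane(c,f(278,42),.0735,1)+plane(c,f(426,42),.0735,1))/2)
s=[plane(c,f(*p),.015,1) for p in((200,256),(494,256))];print("screws",s,np.linalg.norm(s[0]-s[1]),(s[0]+s[1])/2)
b=[plane(c,f(*p),.03,1) for p in((290,80),(407,80))];print("bed",b,(b[0]+b[1])/2)
b=[plane(c,f(*p),.012,1) for p in((163,318),(529,320))];print("plate end",b,(b[0]+b[1])/2)
```

```text
cranktop 0.07354021997055907 [0.5425 0.0848 0.0735]
crankbot 0.0565373875124821 [0.543  0.0849 0.0565]
bed 0.03372473801157041 [0.5424 0.0859 0.0337]
packtop 0.08585064020512674 [0.5412 0.0688 0.0859]
at .0735 [0.5425 0.0848 0.0735]
screws [array([0.5045, 0.0358, 0.015 ]), array([0.5886, 0.0436, 0.015 ])] 0.08442503872584632 [0.5466 0.0397 0.015 ]
bed [array([0.5272, 0.0853, 0.03  ]), array([0.5576, 0.0883, 0.03  ])] [0.5424 0.0868 0.03  ]
plate end [array([0.4939, 0.0168, 0.012 ]), array([0.6023, 0.0261, 0.012 ])] [0.5481 0.0214 0.012 ]
```

Underside at about 56.5 to 57.5 mm, so the gap is about 27 mm: one packer, with the wedge binding at about 17 mm. Shifting +2.7 mm across, lowering and sliding in.

Call:
servo_tool(commands="0 0 0 0 2.7 16 0.3;0 0 0 0 0 16 0.3;0 0 0 0 0 11 0.3;0 0 0 0 0 1 0.3;0 0 0 0 0 0 0.3")

```text
time_s: 6.72
eef_pos: [0.5529, -0.0317, 0.0342]
eef_rot: [-0.0, 0.675, 0.738, -0.0]
wrist_force: [1.0, 0.8, -0.8]
opening: 0.443
grasp_force: 60.8
```

Call:
servo_tool(commands="0 0 0 15 0 0 0.3;0 0 0 20 0 0 0.3;0 0 0 20 0 0 0.3;0 0 0 12 0 0 0.3;0 0 0 3 0 0 0.3")

```text
time_s: 7.35
eef_pos: [0.5464, 0.0393, 0.0343]
eef_rot: [0.0, 0.674, 0.739, -0.0]
wrist_force: [-1.1, 0.6, -0.6]
opening: 0.448
grasp_force: 60.8
```

Call:
servo_tool(commands="0 0 0 2 0 0 0.3;0 0 0 0 0 0 0.3")

```text
time_s: 7.6
eef_pos: [0.5465, 0.0397, 0.0343]
eef_rot: [0.0, 0.675, 0.738, -0.0]
wrist_force: [0.2, 1.4, -1.7]
opening: 0.447
grasp_force: 60.8
```

Call:
servo_tool(commands="0 0 0 0 0 2.5 0.3;0 0 0 0 0 1.5 0.3;0 0 0 0 0 0 0.3")

```text
time_s: 7.98
eef_pos: [0.5462, 0.0398, 0.03]
eef_rot: [-0.0, 0.675, 0.738, -0.0]
wrist_force: [-0.3, 0.3, -1.5]
opening: 0.445
grasp_force: 60.8
```

Call:
servo_tool(commands="0 0 0 0 0 1 0.3;0 0 0 0 0 0 0.3")

```text
time_s: 8.22
eef_pos: [0.5463, 0.04, 0.0292]
eef_rot: [-0.0, 0.675, 0.738, -0.0]
wrist_force: [0.1, 0.5, -1.0]
opening: 0.447
grasp_force: 60.8
```

Call:
servo_tool(commands="0 0 0 2 0 0 0.3;0 0 0 0 0 0 0.3")

```text
time_s: 8.48
eef_pos: [0.5462, 0.0422, 0.0293]
eef_rot: [0.0, 0.675, 0.738, 0.0]
wrist_force: [0.6, 0.0, -1.0]
opening: 0.449
grasp_force: 60.8
```

Call:
servo_tool(commands="0 0 0 1 0 0 0.3;0 0 0 0 0 0 0.3")

```text
time_s: 8.72
eef_pos: [0.5461, 0.0431, 0.0293]
eef_rot: [-0.0, 0.675, 0.738, 0.0]
wrist_force: [0.7, -0.2, -1.7]
opening: 0.445
grasp_force: 60.8
```

Call:
servo_tool(commands="0 0 0 1 0 0 0.3;0 0 0 0 0 0 0.3")

```text
time_s: 8.98
eef_pos: [0.5462, 0.0434, 0.0294]
eef_rot: [0.0, 0.675, 0.738, -0.0]
wrist_force: [-0.3, -4.5, -0.4]
opening: 0.444
grasp_force: 60.8
```

Call:
servo_tool(commands="0 0 0 0 0 0.7 0.3;0 0 0 0 0 0 0.3")

```text
time_s: 9.22
eef_pos: [0.5462, 0.0434, 0.0288]
eef_rot: [0.0, 0.675, 0.738, -0.0]
wrist_force: [-0.9, -5.8, 1.5]
opening: 0.448
grasp_force: 61.0
```

Call:
servo_tool(commands="0 0 0 1 0 0 0.3;0 0 0 0 0 0 0.3")

```text
time_s: 9.48
eef_pos: [0.5463, 0.0435, 0.0289]
eef_rot: [0.001, 0.674, 0.738, -0.001]
wrist_force: [-1.0, -9.1, -0.2]
opening: 0.449
grasp_force: 60.9
```

Felt the lip (y stuck at 0.0434, rising push). Relaxing, settling, releasing.

Call:
servo_tool(commands="0 0 0 -1.5 0 0.5 0.3;0 0 0 0 0 0 0.3;0 0 0 0 0 0 0.65;0 0 0 0 0 0 0.65;0 0 0 0 0 0 0.65")

```text
time_s: 10.1
eef_pos: [0.546, 0.0438, 0.028]
eef_rot: [-0.0, 0.675, 0.738, 0.0]
wrist_force: [0.4, 0.3, 0.6]
opening: 0.648
grasp_force: 0.0
```

Call:
servo_tool(commands="0 0 0 0 0 -10 0.65;0 0 0 0 0 -30 0.65;0 0 0 0 0 -40 0.65;0 0 0 -40 0 0 0.65;0 0 0 0 0 0 0.65")

```text
time_s: 10.72
eef_pos: [0.5507, 0.0018, 0.1097]
eef_rot: [0.001, 0.675, 0.737, 0.001]
wrist_force: [-1.0, 0.8, -0.5]
opening: 0.65
grasp_force: 0.0
```

```bash
python3 look.py w6;python3 - <<'E'
import cv2
im=cv2.imread("pics/w6.png")[0:250,120:420]
cv2.imwrite("pics/w6u.png",cv2.resize(im,None,fx=2.4,fy=2.4,interpolation=cv2.INTER_CUBIC))
E
```

```text
10.775 [0.55   0.0029 0.1089] [-0.211  0.268  1.77   0.     1.102 -0.299] 0.650876236474781
```

View pics/w6u.png

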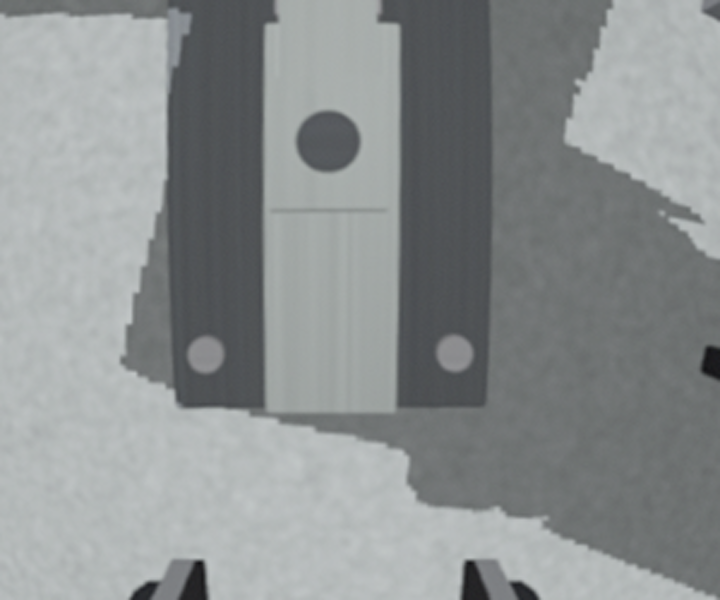

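Packer lies flat on the bed, central and parallel, its near end at (330,412), the crank end at (330,210). Next the wedge.

Call:
servo_tool(commands="0 0 0 -54 -18.6 -10 0.65;0 0 0 -54 -18.6 -10 0.65;0 0 0 -54 -18.6 -10 0.65;0 0 0 -54 -18.6 -10 0.65;0 0 0 -54 -18.6 -5 0.65")

```text
time_s: 11.4
eef_pos: [0.481, -0.2744, 0.1537]
eef_rot: [0.0, 0.674, 0.738, 0.0]
wrist_force: [0.4, -0.8, -0.5]
opening: 0.651
grasp_force: 0.0
```

Call:
servo_tool(commands="0 0 0 -54 -18.6 0 0.65;0 0 0 0 0 0 0.65;0 0 0 0 0 0 0.65")

```text
time_s: 11.78
eef_pos: [0.4675, -0.3278, 0.1525]
eef_rot: [-0.001, 0.675, 0.738, 0.0]
wrist_force: [-0.2, 0.8, 0.5]
opening: 0.645
grasp_force: 0.0
```

```bash
python3 look.py w7;python3 wh.py w7 .01
python3 - <<'E'
import cv2
im=cv2.imread("pics/w7.png")[80:330,120:420]
cv2.imwrite("pics/w7u.png",cv2.resize(im,None,fx=2.4,fy=2.4,interpolation=cv2.INTER_CUBIC))
E
```

```text
11.825 [ 0.4678 -0.3273  0.1526] [-8.190e-01  2.550e-01  1.686e+00  1.000e-03  1.202e+00 -9.100e-01] 0.649334187074435
white [308  45  37  37 679] ctr [ 0.521  -0.2082] size [0.0354 0.0353] yaw -0.65891415
white [489 350  23  34 508] ctr [ 1.0527 -0.7235] size [0.0657 0.2336] yaw 0.6991159
wood [ 112   35   49  118 4391] ctr [ 0.3348 -0.2498] size [0.1193 0.0436] yaw -0.045373525
wood [ 236   87   45  110 4120] ctr [ 0.4647 -0.2925] size [0.0412 0.1072] yaw 0.016608994
tool x ang 95.20886971073769
```

View pics/w7u.png

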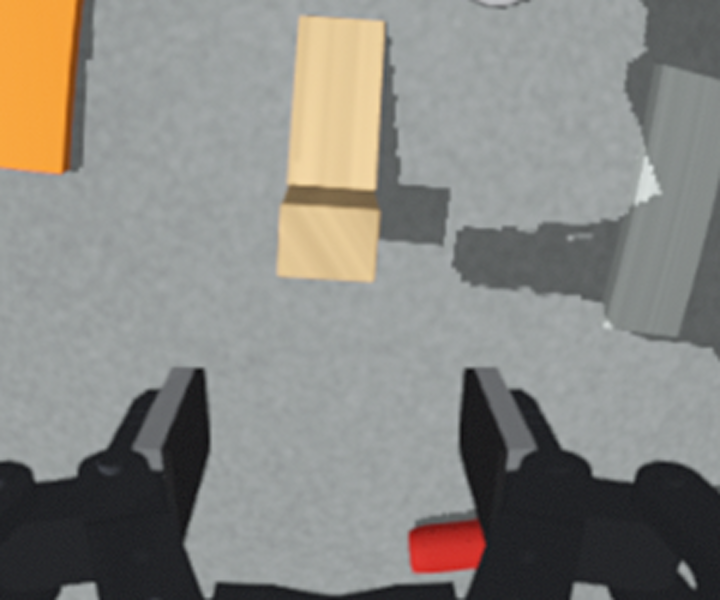

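Wedge (crop): tip corners (300,16) and (385,21); block top corners (282,205), (380,209), (277,276) and (374,282).

Run:
```python
from h import *; import pickle
from scipy.optimize import brentq
np.set_printoptions(precision=4,suppress=True)
c,o=pickle.load(open("pics/w7.pkl","rb"))
f=lambda p:np.array([p[0]/2.4+120,p[1]/2.4+80])-.3
P=lambda p,z:plane(c,f(p),z,1)
t=[P(p,.004) for p in((300,16),(385,21))]
a,b,r,s=(282,205),(380,209),(277,276),(374,282)
print("block z",brentq(lambda z:np.linalg.norm(P(a,z)-P(b,z))-.034,0,.12),brentq(lambda z:np.linalg.norm(P(r,z)-P(s,z))-.034,0,.12))
F=(P(a,.06)+P(b,.06))/2;B=(P(r,.06)+P(s,.06))/2;T=(t[0]+t[1])/2
for n,(p,q) in dict(tip=t,front=(P(a,.06),P(b,.06)),rear=(P(r,.06),P(s,.06))).items(): print(n,(p+q)/2,np.linalg.norm(p-q),np.arctan2((q-p)[1],(q-p)[0]))
ctr=(F+B)/2; d=T-ctr; print("block ctr",ctr,"len",np.linalg.norm(d[:2]),np.linalg.norm(F-B),"yaw",np.arctan2(-d[0],d[1]))
```

```text
block z 0.053056503481543955 0.057600400795095236
tip [ 0.463  -0.2386  0.004 ] 0.03410462046273248 0.03261886288269346
front [ 0.4646 -0.3046  0.06  ] 0.03302353380070141 0.048223478305677255
rear [ 0.465  -0.3301  0.06  ] 0.03365607979893458 0.02559789327295891
block ctr [ 0.4648 -0.3173  0.06  ] len 0.07877733240632993 0.02552893409463539 yaw 0.02247058325503503
```

Call:
servo_tool(commands="0 0 0.061 0 0 0 0.65;0 0 0 10 -2.7 20 0.65;0 0 0 0 0 45 0.65;0 0 0 0 0 45 0.65;0 0 0 0 0 22 0.65")

```text
time_s: 12.45
eef_pos: [0.464, -0.3155, 0.0184]
eef_rot: [-0.002, 0.696, 0.718, 0.0]
wrist_force: [-0.0, 0.0, 0.4]
opening: 0.653
grasp_force: 0.0
```

Call:
servo_tool(commands="0 0 0 0 0 4 0.65;0 0 0 0 0 0 0.3;0 0 0 0 0 0 0.2;0 0 0 0 0 0 0.2;0 0 0 0 0 0 0.2")

```text
time_s: 13.08
eef_pos: [0.4653, -0.3196, 0.0183]
eef_rot: [0.001, 0.697, 0.717, 0.0]
wrist_force: [0.6, 2.4, 6.2]
opening: 0.389
grasp_force: 59.9
```

Call:
servo_tool(commands="0 0 0 0 0 -10 0.2;0 0 0 0 0 -30 0.2;0 0 0 0 0 -30 0.2;0 0 0 0 0 -20 0.2;0 0 0 0 0 0 0.2")

```text
time_s: 13.7
eef_pos: [0.4655, -0.3203, 0.1092]
eef_rot: [0.002, 0.697, 0.717, -0.0]
wrist_force: [-0.6, -0.8, -0.8]
opening: 0.39
grasp_force: 59.5
```

Call:
servo_tool(commands="0 0 0 53 15.6 0 0.2;0 0 0 53 15.6 0 0.2;0 0 0 53 15.6 0 0.2;0 0 0 53 15.6 0 0.2;0 0 0 53 15.6 0 0.2")

```text
time_s: 14.32
eef_pos: [0.5343, -0.0501, 0.106]
eef_rot: [-0.001, 0.697, 0.717, -0.0]
wrist_force: [-0.1, -0.2, -2.1]
opening: 0.391
grasp_force: 59.6
```

Call:
servo_tool(commands="0 0 0 52 15.6 0 0.2;0 0 -0.062 0 0 0 0.2;0 0 0 0 0 0 0.2;0 0 0 0 0 0 0.2")

```text
time_s: 14.82
eef_pos: [0.5485, -0.0, 0.1064]
eef_rot: [-0.0, 0.675, 0.738, -0.0]
wrist_force: [-0.1, 0.9, -1.0]
opening: 0.393
grasp_force: 59.6
```

```bash
python3 look.py w8; python3 wh.py w8 .10;python3 - <<'E'
from h import *; import pickle
np.set_printoptions(precision=4,suppress=True)
c,o=pickle.load(open("pics/w8.pkl","rb"));im=cv2.imread("pics/w8.png");hsv=cv2.cvtColor(im,cv2.COLOR_BGR2HSV)
z0=o['eef_pos'][2]-.018
m=((hsv[...,0]>10)&(hsv[...,0]<28)&(hsv[...,1]>60)&(hsv[...,2]>70)).astype(np.uint8)
m[:, :190]=0; m[:,330:]=0
v=np.where(m.any(1))[0][0]
for y in(v+1,v+3,v+8):
    u=np.where(m[y])[0]; e=[plane(c,(x,y),z0+.004,1) for x in(u[0]-.5,u[-1]+.5)]; print(y,u[0],u[-1],(e[0]+e[1])/2,np.linalg.norm(e[0]-e[1]))
# jig screws / crank: print light rows below tip
E
```

```text
14.875 [ 5.486e-01 -2.000e-04  1.066e-01] [-0.217  0.27   1.773 -0.     1.099 -0.306] 0.39359439001460345
white [ 235    0   55   84 3296] ctr [0.5409 0.1054] size [0.0267 0.0437] yaw 0.09181268
white [ 360    0  151  122 9466] ctr [0.6465 0.1106] size [0.0588 0.1071] yaw 1.4035116
white [450   0  62  39 791] ctr [0.672  0.1553] size [0.0526 0.0259] yaw -1.442261
white [    0     4   226   380 51459] ctr [ 0.3897 -0.0942] size [0.4884 0.1778] yaw -0.40599152
white [ 475  105   32   49 1050] ctr [0.6867 0.0821] size [0.029  0.0266] yaw -0.01229772
white [ 292  190  176  117 5710] ctr [ 0.6266 -0.0104] size [0.0389 0.1453] yaw 1.2562022
white [480 211  32  88 560] ctr [ 0.7273 -0.0079] size [0.0748 0.0105] yaw -0.0018403392
white [ 216  305   87   22 1163] ctr [ 0.554  -0.0558] size [0.0549 0.0175] yaw -1.4644535
white [124 322  51  53 549] ctr [ 0.4756 -0.1105] size [0.0925 0.0107] yaw -0.58838606
wood [  216    92    86   219 15704] ctr [0.5468 0.0143] size [0.0502 0.1304] yaw 0.10102867
tool x ang 95.09046856594402
93 225 290 [0.5409 0.0788 0.0926] 0.03416896123731178
95 225 290 [0.541  0.0778 0.0926] 0.034187139889024006
100 225 290 [0.5413 0.0751 0.0926] 0.034237130109208945
```

Call:
servo_tool(commands="0 0 0 -6 2 0 0.2;0 0 0 0 0 20 0.2;0 0 0 0 0 18 0.2;0 0 0 0 0 7 0.2;0 0 0 0 0 0 0.2")

```text
time_s: 15.5
eef_pos: [0.551, -0.0054, 0.0614]
eef_rot: [-0.001, 0.674, 0.738, -0.0]
wrist_force: [0.7, -0.4, -0.7]
opening: 0.388
grasp_force: 59.7
```

Call:
servo_tool(commands="0 0 0 0 0 1.5 0.2;0 0 0 0 0 0 0.2")

```text
time_s: 15.75
eef_pos: [0.5519, -0.0054, 0.0611]
eef_rot: [0.0, 0.674, 0.739, 0.0]
wrist_force: [0.5, -0.1, -0.6]
opening: 0.389
grasp_force: 59.7
```

Call:
servo_tool(commands="0 0 0 0 0 1 0.2;0 0 0 0 0 0 0.2")

```text
time_s: 16.0
eef_pos: [0.5516, -0.0053, 0.0597]
eef_rot: [0.0, 0.674, 0.739, 0.0]
wrist_force: [-0.2, -0.4, -1.5]
opening: 0.387
grasp_force: 59.7
```

Call:
servo_tool(commands="0 0 0 0 0 1 0.2;0 0 0 0 0 0 0.2")

```text
time_s: 16.25
eef_pos: [0.5514, -0.0053, 0.0585]
eef_rot: [-0.0, 0.674, 0.739, -0.0]
wrist_force: [0.3, -0.3, -1.1]
opening: 0.39
grasp_force: 59.7
```

Call:
servo_tool(commands="0 0 0 0 0 0.7 0.2;0 0 0 0 0 0 0.2")

```text
time_s: 16.5
eef_pos: [0.5516, -0.0054, 0.0582]
eef_rot: [0.0, 0.674, 0.739, -0.0]
wrist_force: [-0.9, -0.3, 2.5]
opening: 0.39
grasp_force: 60.2
```

Wedge resting on the packer (2.5 N). Sliding in.

Call:
servo_tool(commands="0 0 0 8 0 -0.2 0.2;0 0 0 10 0 0 0.2;0 0 0 10 0 0 0.2;0 0 0 8 0 0 0.2;0 0 0 0 0 0 0.2")

```text
time_s: 17.12
eef_pos: [0.5482, 0.0319, 0.0582]
eef_rot: [-0.0, 0.674, 0.739, 0.0]
wrist_force: [0.1, 2.2, 3.8]
opening: 0.392
grasp_force: 60.1
```

Call:
servo_tool(commands="0 0 0 6 0 0 0.2;0 0 0 4 0 0 0.2;0 0 0 3 0 0 0.2;0 0 0 0 0 0 0.2")

```text
time_s: 17.62
eef_pos: [0.5473, 0.0436, 0.0583]
eef_rot: [0.0, 0.674, 0.739, 0.0]
wrist_force: [0.8, -0.7, 3.7]
opening: 0.39
grasp_force: 60.0
```

Call:
servo_tool(commands="0 0 0 2 0 0 0.2;0 0 0 0 0 0 0.2")

```text
time_s: 17.88
eef_pos: [0.5471, 0.0454, 0.0583]
eef_rot: [0.0, 0.674, 0.739, 0.0]
wrist_force: [0.4, -2.2, 4.1]
opening: 0.388
grasp_force: 60.1
```

Call:
servo_tool(commands="0 0 0 2 0 0 0.2;0 0 0 0 0 0 0.2")

```text
time_s: 18.12
eef_pos: [0.5469, 0.0474, 0.0582]
eef_rot: [0.0, 0.674, 0.739, 0.0]
wrist_force: [0.4, -2.6, 5.8]
opening: 0.391
grasp_force: 60.1
```

Call:
servo_tool(commands="0 0 0 2 0 0 0.2;0 0 0 0 0 0 0.2")

```text
time_s: 18.38
eef_pos: [0.5467, 0.0495, 0.0583]
eef_rot: [0.0, 0.674, 0.739, 0.0]
wrist_force: [1.5, -4.1, 5.3]
opening: 0.395
grasp_force: 60.2
```

Call:
servo_tool(commands="0 0 0 2 0 0 0.2;0 0 0 0 0 0 0.2")

```text
time_s: 18.62
eef_pos: [0.5465, 0.0515, 0.0583]
eef_rot: [0.0, 0.674, 0.739, 0.0]
wrist_force: [1.1, -3.3, 5.8]
opening: 0.389
grasp_force: 60.2
```

Call:
servo_tool(commands="0 0 0 1.5 0 0 0.2;0 0 0 0 0 0 0.2")

```text
time_s: 18.88
eef_pos: [0.5464, 0.053, 0.0582]
eef_rot: [0.0, 0.674, 0.739, 0.0]
wrist_force: [0.4, -3.6, 5.6]
opening: 0.391
grasp_force: 60.2
```

Call:
servo_tool(commands="0 0 0 1.5 0 0 0.2;0 0 0 0 0 0 0.2")

```text
time_s: 19.12
eef_pos: [0.5463, 0.0544, 0.0583]
eef_rot: [0.0, 0.674, 0.739, 0.0]
wrist_force: [0.9, -3.1, 5.2]
opening: 0.395
grasp_force: 60.2
```

Call:
servo_tool(commands="0 0 0 1.5 0 0 0.2;0 0 0 0 0 0 0.2")

```text
time_s: 19.38
eef_pos: [0.5461, 0.0559, 0.0583]
eef_rot: [0.0, 0.674, 0.739, 0.0]
wrist_force: [1.4, -4.9, 6.2]
opening: 0.39
grasp_force: 60.2
```

Call:
servo_tool(commands="0 0 0 1.5 0 0 0.2;0 0 0 0 0 0 0.2")

```text
time_s: 19.62
eef_pos: [0.5461, 0.0564, 0.0583]
eef_rot: [0.001, 0.674, 0.739, -0.0]
wrist_force: [0.9, -8.9, 5.2]
opening: 0.388
grasp_force: 60.3
```

Bind starts with the tip about 51 mm in, roughly 9 mm short of the lip, which means an 18 mm gap above the packer. Pushing tight.

Call:
servo_tool(commands="0 0 0 2 0 0 0.2;0 0 0 0 0 0 0.2;0 0 0 0 0 0 0.2")

```text
time_s: 20.0
eef_pos: [0.5461, 0.0566, 0.0583]
eef_rot: [0.002, 0.674, 0.739, -0.001]
wrist_force: [0.0, -15.9, 4.5]
opening: 0.387
grasp_force: 60.3
```

Call:
servo_tool(commands="0 0 0 2 0 0 0.2;0 0 0 0 0 0 0.2;0 0 0 0 0 0 0.2")

```text
time_s: 20.38
eef_pos: [0.5461, 0.0567, 0.0585]
eef_rot: [0.003, 0.674, 0.739, -0.002]
wrist_force: [-0.2, -24.3, 5.2]
opening: 0.386
grasp_force: 60.4
```

Call:
servo_tool(commands="0 0 0 1 0 0 0.2;0 0 0 0 0 0 0.2;0 0 0 0 0 0 0.2")

```text
time_s: 20.75
eef_pos: [0.5461, 0.0568, 0.0586]
eef_rot: [0.003, 0.674, 0.739, -0.003]
wrist_force: [-0.7, -28.3, 5.7]
opening: 0.389
grasp_force: 60.4
```

Call:
servo_tool(commands="0 0 0 0.8 0 0 0.2;0 0 0 0 0 0 0.2;0 0 0 0 0 0 0.2;0 0 0 0 0 0 0.2")

```text
time_s: 21.25
eef_pos: [0.5461, 0.0568, 0.0586]
eef_rot: [0.003, 0.674, 0.739, -0.003]
wrist_force: [-0.7, -32.1, 5.8]
opening: 0.391
grasp_force: 60.5
```

```bash
python3 look.py w9
python3 - <<'E'
import cv2
im=cv2.imread("pics/w9.png")[0:250,120:420]
cv2.imwrite("pics/w9u.png",cv2.resize(im,None,fx=2.4,fy=2.4,interpolation=cv2.INTER_CUBIC))
E
```

```text
21.3 [0.5461 0.0568 0.0586] [-0.107  0.345  1.792 -0.011  1.003 -0.192] 0.392976730179987
```

View pics/w9u.png

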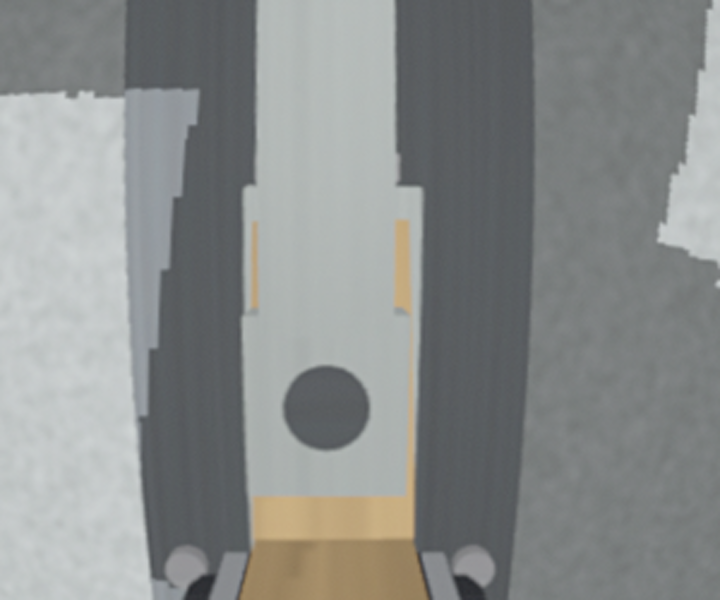

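The wedge (tip at row 220) lies between packer and crank; the packer end is at row 185, near the lip; block front is at row 540, clear of the crank end at row 496. All straight and held with 32 N, so handing in.

```bash
python3 -c "
from bench import *
print(hand_in())"
```

```text
the job is handed in; nothing more can be done
None
```

I handed the job in at about 21 s: one packer lies on the bed under the crank (the gap measured about 28 mm, so one was enough), and the wedge is bound tight on top of it, still gripped and held in with about 32 N; the judge's result was not shown.

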